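# Close the length-measuring machine on a length bar

### The arm

A 6-joint arm with a two-finger parallel gripper is mounted at the origin on the work surface. World frame = base frame: x ahead of the robot, y to its left, z up, the work surface at z = 0. Lengths are in m, angles in rad, forces in N, time in s.
With the tool pointing down it reaches from about 0.35 to 0.775 m from the base axis. Payload 5.5 kg.
Tool frame: the origin (TCP) lies at the very end of the fingers, on their centre line; the grasp point (between the pads) lies env.hold_point_z behind it (env.hold_point_z is the distance from the TCP to the grasp point, in m); z points along the fingers, y is the line along which they close (so a half turn about z gives the same grasp; the last joint's range is limited). The gripper opens to 85 mm and grips with 20 to 120 N. Pads are 22 mm wide; open, the fingers measure 114 mm over their backs; the gripper's body (76 mm by 85 mm) begins 54 mm behind the grasp point. The pads swing forward as they close: fully open they stand 13 mm farther back than shut.
Start: joints at [0.99, 0.313, 0.046, 1.304, 0, 1.431], TCP at [0.245, 0.52, 0.231] pointing down, gripper open.
Joint ranges: [-2.76, 2.76], [-0.86, 1.69], [-1.03, 1.26], [-2.2, 2.34], [-1.47, 1.5], [-3.14, 3.14]. Speed limits (rad/s): [2.57, 2.57, 3.14, 3.14, 3.14, 3.14].

### API

Orientations are given as a unit quaternion [w, x, y, z].
In Python, from workcell import env gives the robot as it stands.
- The arm moves only by the tool carry_out, never from a script. Its argument "steps" is a list of rows, each a list of 3 entries, a list of its own where there are three numbers: the turn, a rotation vector about the tool's x, y, z in degrees, then the shift along the tool's x, y, z in cm, then the closure in counts, from 0 (fully open) to 255 (shut). A call has exactly 8 rows; each row is the pose to reach, as a shift and turn from the pose commanded when the call began, along the tool's axes at that moment; what a row does not reach only later rows make up. A row lasts 1/8 s, in which the tool goes at most 62.5 mm and 10.7 degrees, less where a joint would pass 70% of its speed; a pose out of reach is approached as far as the arm can. A call with a gripper value outside its range is refused whole. The fingers move at their own pace and stop on an object; "force" is the grip in N (left out, the last holds). Time passes only in rows, so rows that repeat a pose let the fingers close, or fill a call up. It gives the time, the measured TCP pose, the force, the opening and the grip force at its end, in the units of the state.
- env.get_state(): the state, without advancing time (a new reading comes with each control period).
- env.read_camera(name): name is "side" or "top"; returns (picture, depth): 420x560x3 uint8, red, green, blue; 420x560 float32, m along the optical axis (not along the pixel's ray), 0 where there is no reading.
- env.get_calibration(name): a dict with "fx", "fy", "cx", "cy" (pixels), "origin" and "orientation" of the camera in the world. Camera axes: x right, y up, looking along -z (the intrinsics and any distortion apply to the point x, -y, -z); pixel columns grow to the right and rows downward; lengths in m; the calibration is good to about 2 mm. A picture is of the moment at which its call begins. get_calibration takes no time and is no camera call.
- env.hand_in(): hands the job in; it is judged then, once.
The state is a dict: "clock": time; "joint_pos": joint angles; "qvel": joint speeds; "tau": joint torques, N m; "tcp_pos": TCP position; "orientation": TCP orientation; "wrist_force": force on the tool from outside, world axes, zero at the start; "ft_torque": the same for the moment, N m; "finger_gap": finger opening in m; "grip_force": force on a finger pad.
Only numpy, scipy, OpenCV 4.12 (cv2) and the standard library are available. Lean on these libraries where they do the work, as an engineer would, in place of code of your own. Each camera call takes 0.05 s, during which the arm holds its last target. There are 200 camera calls.

### The job

Close the measuring machine on the round steel bar lying on its work table: with the fingertips, push the carriage along the bed towards the fixed head until the bar has been carried against the fixed anvil and the carriage's spring spindle is pressed about half-way into its sleeve, never all the way in. Leave the carriage standing there and take the hand away. Do not touch the bar itself with the hand, and leave the ring, the short bar and the bottle where they are.

Things in the scene. Friction and masses are not known exactly. Their poses are not given: they have to be found in the camera images.
- machine: Horizontal length-measuring machine fixed on the bench: dark bed 200 x 800 mm, top 80 mm high, long along its own y (the measuring direction, +y towards the fixed head; x is away from the robot). Origin: centre of the bed at bench level. The measuring axis is x = 0, 140 mm up. Its place and yaw vary a little.
- carriage (a joint): Travel of the measuring carriage along the bed (m): 0 fully back, growing as it is pushed towards the fixed head (machine +y), stop at 0.19. White housing 150 mm deep (x) at its foot, 106 mm at the top, 150 mm long (y), top 187 mm above the bench, flat dark ends, black shoe below. About 3 kg; slides at about 6 N plus 10 N per m/s and stays where it is left.
- carriage_end (a point): Centre of the carriage's outer end face, the flat dark face on the side away from the fixed head (faces machine -y, 109 mm wide at this height): where to push. The point is 155 mm above the bench and 75 mm above the bed; the face reaches from the bed up to 187 mm, and the bed behind it is empty to its end.
- spindle (a joint): How far the spring spindle is pressed into the carriage's sleeve (m): 0 fully out, 0.024 fully in, half-way 0.012. Spring: 1.8 N at first touch, 3.2 N half-way, 4.7 N fully in. It is an 8 mm steel rod on the carriage's inner side with a 20 mm collar; the gap from sleeve end to collar is 24 mm when out, 0 when fully in.
- spindle_tip (a point): Foremost point of the spindle's round tip (10 mm ball), on the measuring axis; 60 mm in front of the carriage's inner end face when out.
- sleeve_end (a point): Centre of the sleeve's end face on the carriage (26 mm dark steel tube), on the measuring axis; 40 mm behind spindle_tip when the spindle is fully out, 28 mm when it is half-way in.
- anvil: Fixed anvil, an 8 mm steel rod with a 10 mm ball tip on the fixed head, pointing at the spindle (machine -y). Origin: the foremost point of its tip, on the measuring axis. The fixed head is a white housing on the bed, machine y +240 to +380 mm, 187 mm high.
- float_table (a joint): Travel of the floating work table along the measuring direction (m, + towards the fixed head, range -0.06 to 0.06). It rolls freely (0.3 N) and carries the bar in two vee supports.
- bar: Round steel length bar to be measured, 22 mm diameter, 100 mm long, 0.3 kg, loose in the vees, lying along the measuring axis (its own y). Origin: middle of its axis, 140 mm above the bench; each end 50 mm from it.
- setting_ring: Steel setting ring, 70 mm outside, 40 mm inside, 20 mm high, loose on top of the fixed head. Origin: centre of its underside. Leave alone.
- short_bar: Short steel length bar, 22 mm diameter, 50 mm high, loose, standing on the bench before the machine. Origin: centre of its underside. Leave alone.
- bottle: White plastic bottle, 52 mm diameter, 130 mm high, loose, standing on the bench before the machine. Origin: centre of its underside. Leave alone.
There are look-alikes about, which are no part of the job. What is shaped like the bar but orange or yellow is not meant.

How it is judged:
At the end, for the whole second after the job is handed in: The bar still lies in its vees, in line with the measuring axis (within 3 mm in height and 0.05 rad), and is held between the spindle and the fixed anvil (over 0.8 N on the anvil); the spindle is pressed in half-way, 12 mm give or take 6 mm; carriage and bar at rest (value of joint spindle between 0.006 and 0.018 m and contact force between bar and anvil above 0.8 N and z of bar in the frame of machine between 0.137 and 0.143 m and angle between the y axis of bar and the y axis of machine, either way round below 0.05 rad and linear speed of bar below 0.01 m/s and velocity of joint carriage between -0.005 and 0.005 m/s); the robot touches nothing.
It fails at once if the spindle is pressed all the way in (within 1 mm of its stop) (value of joint spindle above 0.023 m).
It fails at once if the robot touches the bar on the work table (contact force between any of the fingers, the arm and bar above 0.3 N).
It fails at once if the bar is lifted out of its vees (z of bar in the frame of machine above 0.15 m).
It fails at once if the setting ring, the short bar or the bottle is displaced by more than 20 mm or knocked over (distance of any of setting_ring, short_bar, bottle from where it was at the start of the episode above 0.02 m or angle between any of short_bar, bottle, setting_ring's own z axis and vertical above 0.4 rad).
It also fails if it takes over 38 s, if anything falls off the work surface, if the arm or the gripper's body presses on something with over 40 N, if the wrist force passes 120 N, or if a joint passes its speed limit or range.

## Working session

There is one attempt and no reset: what is moved stays moved. The work goes in short steps, Python scripts to look and compute and a tool call to move; the robot and the scene stay as the last step left them, time stands still between calls to the robot, and variables do not carry over. Pictures are saved under pics/ and viewed, at most 10 in all, crops included, and the job is handed in when it is done.

Besides the shell and the picture viewer there is one more tool, called after "Emit:" as name(argument=value, ...), one argument or row to a line, values as JSON. carry_out: Moves the arm, as the interface text tells. Its arguments: {"type":"object","properties":{"steps":{"type":"array","items":{"type":"array"}},"force":{"type":"number"}},"required":["steps"]}

```bash
mkdir -p pics; cat > h.py <<'E'
from workcell import env
import numpy as np, cv2
from scipy.spatial.transform import Rotation as R
def q(o): return R.from_quat([o[1],o[2],o[3],o[0]])
def snap(n,f):
    p,d=env.read_camera(n); cv2.imwrite(f'pics/{f}.png',p[:,:,::-1]); np.save(f'pics/{f}.npy',d); return p,d
def world(n,d,u,v,w=2):
    c=env.get_calibration(n); a=d[v-w:v+w+1,u-w:u+w+1]; z=np.median(a[a>0])
    return q(c['orientation']).apply([(u-c['cx'])/c['fx']*z,-(v-c['cy'])/c['fy']*z,-z])+c['origin']
E
python3 - <<'E'
from h import *
for n in('side','top'):
    snap(n,n+'0'); print(env.get_calibration(n))
print(env.get_state(),env.hold_point_z)
E
```

```text
{'fx': 459.1387961840215, 'fy': 459.1387961840215, 'cx': 276.2941216665848, 'cy': 209.9867717893439, 'origin': array([-0.12842533, -0.64722203,  1.01334395]), 'orientation': array([ 0.83564778,  0.37865423, -0.15656473, -0.36578851])}
{'fx': 496.0167151379159, 'fy': 496.0167151379159, 'cx': 283.7568144639672, 'cy': 206.49287894852512, 'origin': array([0.36264391, 0.03250936, 1.38751148]), 'orientation': array([ 0.70574257,  0.06931736, -0.06949657, -0.70163577])}
{'clock': 0.1, 'joint_pos': array([ 9.90391584e-01,  3.13921916e-01,  4.51107968e-02,  1.30362112e+00,
       -4.28071303e-06,  1.43117344e+00]), 'qvel': array([-0.00063529, -0.00404191,  0.00369131,  0.00058988, -0.00034504,
        0.00027395]), 'tau': array([ 2.77123225e-03, -4.81726348e+01,  2.99243867e+01,  1.27396433e-02,
       -1.41682772e-04, -2.62553107e-05]), 'tcp_pos': array([0.24509141, 0.51964563, 0.23050743]), 'orientation': array([-2.86152669e-04,  2.18611035e-01,  9.75811737e-01, -7.66273552e-04]), 'wrist_force': array([ 0.2521548 , -0.00759008, -0.10014187]), 'ft_torque': array([ 0.00742563,  0.0240003 , -0.02630642]), 'grip_force': 0.0, 'finger_gap': 0.0856009626677994} 0.0187
```

View pics/top0.png

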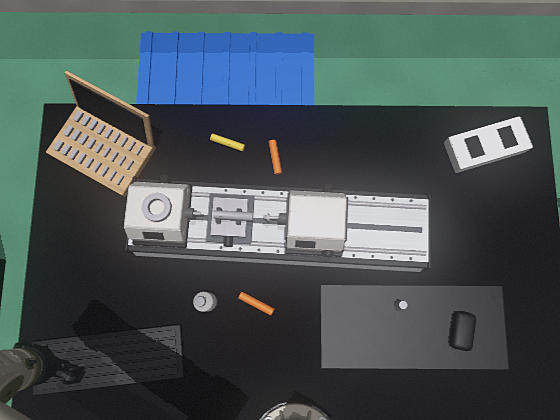

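View pics/side0.png

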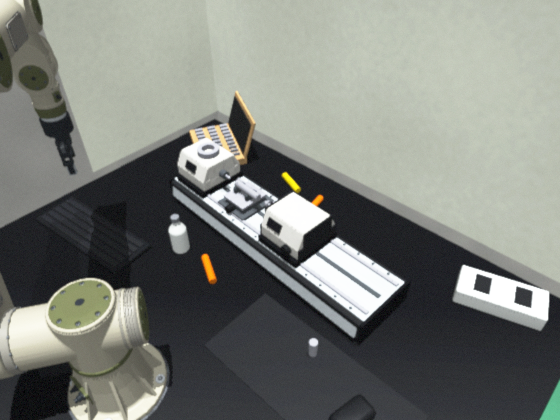

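The top view shows the fixed head with the ring at about (157,210), the bar at about (235,215) and the carriage at (317,221). The bed runs to column 430. The bottle is at (204,301) and the short bar at (402,305). I'll enlarge the measuring zone.

```bash
python3 - <<'E'
from h import *
p=cv2.imread('pics/top0.png'); cv2.imwrite('pics/c1.png',cv2.resize(p[175:275,180:355],None,fx=4.5,fy=4.5,interpolation=cv2.INTER_CUBIC))
d=np.load('pics/top0.npy')
for n,u,v in [('bedfar1',200,189),('bedfar2',425,199),('bednear1',200,252),('bednear2',425,262),('bed mid',390,240),('carTopR',343,220),('carTopL',292,220),('car',317,205),('head',157,235),('bottle',204,299),('short',402,304)]: print(n,world('top',d,u,v,1).round(3))
E
```

```text
bedfar1 [0.67  0.26  0.081]
bedfar2 [ 0.646 -0.348  0.079]
bednear1 [0.5   0.254 0.075]
bednear2 [ 0.477 -0.34   0.077]
bed mid [ 0.534 -0.249  0.08 ]
carTopR [ 0.569 -0.113  0.187]
carTopL [0.568 0.012 0.188]
car [ 0.606 -0.049  0.188]
head [0.531 0.346 0.169]
bottle [0.377 0.231 0.129]
short [ 0.368 -0.281  0.053]
```

View pics/c1.png

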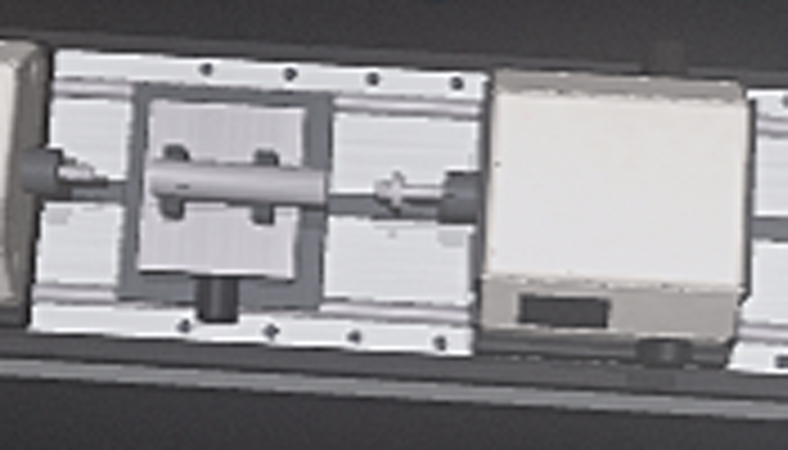

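The enlarged crop shows, in top-image pixels:

| Feature | Pixel position |
|---|---|
| Anvil tip | about (204,215.5) |
| Bar ends | (213.3,214.3) and (252.5,217) |
| Spindle tip | about (263.5,217) |
| Sleeve end | about (278.5,218.5) |
| Carriage outer top edge | about u=346 |

```bash
cat >> h.py <<'E'
def plane(n,u,v,h):
    c=env.get_calibration(n); o=np.array(c['origin']); r=q(c['orientation']).apply([(u-c['cx'])/c['fx'],-(v-c['cy'])/c['fy'],-1]); return o+r*(h-o[2])/r[2]
def torow(p,yaw_y):  # world target, desired angle of tool y in world; from the measured pose
    s=env.get_state(); r=q(s['orientation']); t=r.inv().apply(np.array(p)-s['tcp_pos'])*100
    y=np.array([np.cos(yaw_y),np.sin(yaw_y),0]); z=np.array([0,0,-1]); w=R.from_matrix(np.c_[np.cross(y,z),y,z])
    return np.degrees((r.inv()*w).as_rotvec()).round(1),t.round(2)
E
python3 - <<'E'
from h import *
for n,u,v in [('anvil',203.8,215.6),('barL',213.3,214.3),('barR',252.5,217),('tip',263.5,217),('sleeve',278.4,218.5)]: print(n,plane('top',u,v,.14).round(4))
for n,u,v in [('topL',289,222),('topR',346.5,222)]: print(n,plane('top',u,v,.187).round(4))
a,b=plane('top',213.3,214.3,.14),plane('top',252.5,217,.14); print(np.linalg.norm(a-b),np.degrees(np.arctan2(a[0]-b[0],a[1]-b[1])))
print(torow([.57,-.20,.33],np.radians(-2.3)))
print(torow([.4,.2,.35],np.radians(-2.3)))
E
```

```text
anvil [0.5862 0.237  0.14  ]
barL [0.5897 0.2129 0.14  ]
barR [0.5833 0.1126 0.14  ]
tip [0.5835 0.0845 0.14  ]
sleeve [0.5798 0.0464 0.14  ]
topL [0.5631 0.0198 0.187 ]
topR [ 0.5639 -0.1212  0.187 ]
0.10052587972323881 3.6592383859538566
(array([-0.1,  0. , 67. ]), array([-60.09, -51.24,  -9.88]))
(array([-0.1,  0. , 67. ]), array([-27.65, -22.32, -11.92]))
```

Emit:
carry_out(
  steps=[
    [[0, 0, 8], [-5, -4, -6], 255],
    [[0, 0, 17], [-12, -10, -11], 255],
    [[0, 0, 26], [-20, -16, -12], 255],
    [[0, 0, 36], [-28, -23, -12], 255],
    [[0, 0, 46], [-36, -30, -12], 255],
    [[0, 0, 56], [-44, -37, -11], 255],
    [[0, 0, 66], [-52, -44, -10], 255],
    [[0, 0, 67], [-60, -51.2, -10], 255],
  ],
)

```text
clock: 1.1
tcp_pos: [0.4426, 0.0905, 0.3356]
orientation: [-0.0, 0.722, 0.692, 0.0]
wrist_force: [1.1, 1.0, 1.4]
finger_gap: -0.0
grip_force: 0.0
```

```bash
python3 - <<'E'
from h import *
s=env.get_state();print(s['clock'],s['tcp_pos'],s['finger_gap'],s['joint_pos'])
print(torow([.572,-.20,.145],np.radians(-2.5)))
E
```

```text
1.1 [0.44258606 0.09052552 0.3355737 ] -2.6322905014757715e-05 [ 2.35620979e-02  6.19457162e-02 -1.10949710e-02  1.49768287e+00
  2.43492919e-04  1.63555440e+00]
(array([ 0. , -0. ,  0.1]), array([-28.5 ,  14.13,  19.05]))
```

Emit:
carry_out(
  steps=[
    [[0, 0, 0], [-5, 2.5, 0], 255],
    [[0, 0, 0], [-10, 5, 0], 255],
    [[0, 0, 0], [-15, 7.5, 0], 255],
    [[0, 0, 0], [-20, 10, 0], 255],
    [[0, 0, 0], [-25, 12.5, 2], 255],
    [[0, 0, 0], [-28.5, 14.1, 6], 255],
    [[0, 0, 0], [-28.5, 14.1, 10], 255],
    [[0, 0, 0], [-28.5, 14.1, 10], 255],
  ],
)

```text
clock: 2.1
tcp_pos: [0.5694, -0.1972, 0.2314]
orientation: [-0.004, 0.721, 0.693, -0.001]
wrist_force: [1.1, 0.0, 0.6]
finger_gap: 0.0001
grip_force: 0.0
```

```bash
python3 - <<'E'
from h import *
s=env.get_state();print(s['clock'],s['tcp_pos'],s['joint_pos'],s['wrist_force'])
print(torow([.573,-.165,.145],np.radians(-2.5)))
p,d=snap('top','t2'); cv2.imwrite('pics/c2.png',cv2.resize(p[170:275,180:440,::-1],None,fx=3,fy=3,interpolation=cv2.INTER_CUBIC))
E
```

```text
2.1 [ 0.56943184 -0.19718343  0.23144841] [-4.66586312e-01  3.75821669e-01  1.35702280e-01  1.33979391e+00
  1.56444342e-04  1.14451542e+00] [1.14409622 0.01526453 0.60342947]
(array([-0.5, -0.2,  0.2]), array([3.2 , 0.3 , 8.66]))
```

View pics/c2.png

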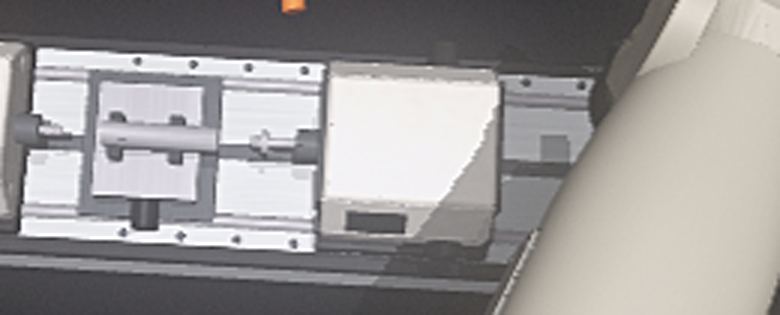

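The arm hides the hand, but the spindle, bar and anvil stay visible: tip at crop (251,142), bar end at (217,139), anvil tip at (62,135). I'll go down and move in to just short of the end face.

Emit:
carry_out(
  steps=[
    [[-0.5, 0, 0], [0, 0.3, 4], 255],
    [[-0.5, 0, 0], [0, 0.3, 8], 255],
    [[-0.5, 0, 0], [0, 0.3, 8.6], 255],
    [[-0.5, 0, 0], [0, 0.3, 8.6], 255],
    [[0, 0, 0], [1.5, 0.3, 8.6], 255],
    [[0, 0, 0], [3, 0.3, 8.6], 255],
    [[0, 0, 0], [4, 0.3, 8.6], 255],
    [[0, 0, 0], [4.5, 0.3, 8.6], 255],
  ],
)

```text
clock: 3.15
tcp_pos: [0.5768, -0.1519, 0.1501]
orientation: [0.0, 0.72, 0.694, 0.0]
wrist_force: [0.1, -0.0, 0.3]
finger_gap: -0.0001
grip_force: 0.0
```

Emit:
carry_out(
  steps=[
    [[0, 0, 0], [0.4, 0, 0], 255],
    [[0, 0, 0], [0.8, 0, 0], 255],
    [[0, 0, 0], [1.2, 0, 0], 255],
    [[0, 0, 0], [1.6, 0, 0], 255],
    [[0, 0, 0], [2.0, 0, 0], 255],
    [[0, 0, 0], [2.4, 0, 0], 255],
    [[0, 0, 0], [2.6, 0, 0], 255],
    [[0, 0, 0], [2.6, 0, 0], 255],
  ],
)

```text
clock: 4.15
tcp_pos: [0.5777, -0.1282, 0.1497]
orientation: [0.001, 0.721, 0.693, -0.001]
wrist_force: [-0.4, -4.7, -1.2]
finger_gap: -0.0003
grip_force: 2.6
```

```bash
python3 - <<'E'
from h import *
s=env.get_state();print(s['clock'],s['tcp_pos'],s['orientation'],s['wrist_force'])
p,d=snap('top','t3'); cv2.imwrite('pics/c3.png',cv2.resize(p[185:255,180:340,::-1],None,fx=5,fy=5,interpolation=cv2.INTER_CUBIC))
E
```

```text
4.15 [ 0.57772068 -0.12824388  0.14972656] [ 0.00079435  0.72123233  0.69269224 -0.00086399] [-0.36448894 -4.71989357 -1.21188783]
```

View pics/c3.png

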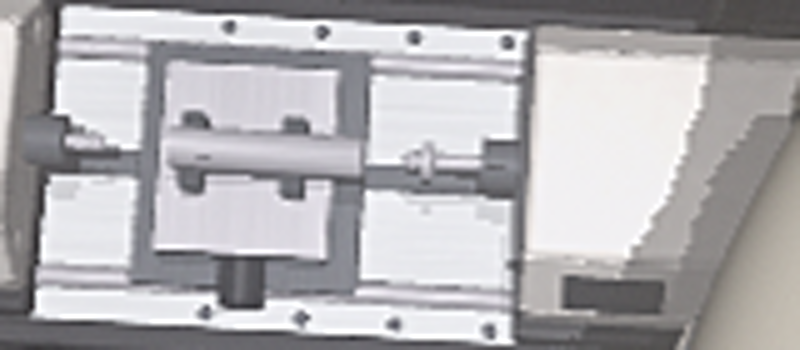

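The carriage is moving: the spindle tip has gone to u≈261 and the sleeve end to ≈276.4, about 6 mm. I'll push on gently, and look again before the bar reaches the anvil.

Emit:
carry_out(
  steps=[
    [[0, 0, 0], [0.5, 0, 0], 255],
    [[0, 0, 0], [1.0, 0, 0], 255],
    [[0, 0, 0], [1.5, 0, 0], 255],
    [[0, 0, 0], [2.0, 0, 0], 255],
    [[0, 0, 0], [2.5, 0, 0], 255],
    [[0, 0, 0], [3.0, 0, 0], 255],
    [[0, 0, 0], [3.4, 0, 0], 255],
    [[0, 0, 0], [3.6, 0, 0], 255],
  ],
)

```text
clock: 5.2
tcp_pos: [0.5795, -0.0924, 0.1497]
orientation: [0.001, 0.721, 0.693, -0.001]
wrist_force: [0.6, -6.1, -1.1]
finger_gap: -0.0001
grip_force: 3.1
```

Emit:
carry_out(
  steps=[
    [[0, 0, 0], [0.2, 0, 0], 255],
    [[0, 0, 0], [0.4, 0, 0], 255],
    [[0, 0, 0], [0.6, 0, 0], 255],
    [[0, 0, 0], [0.8, 0, 0], 255],
    [[0, 0, 0], [1.0, 0, 0], 255],
    [[0, 0, 0], [1.2, 0, 0], 255],
    [[0, 0, 0], [1.2, 0, 0], 255],
    [[0, 0, 0], [1.2, 0, 0], 255],
  ],
)

```text
clock: 6.2
tcp_pos: [0.5801, -0.0803, 0.1497]
orientation: [0.001, 0.721, 0.693, -0.0]
wrist_force: [1.1, -4.8, -1.6]
finger_gap: 0.0
grip_force: 2.5
```

```bash
python3 - <<'E'
from h import *
s=env.get_state();print(s['clock'],s['tcp_pos'],s['orientation'],s['wrist_force'])
p,d=snap('top','t4'); cv2.imwrite('pics/c4.png',cv2.resize(p[190:245,180:310,::-1],None,fx=6,fy=6,interpolation=cv2.INTER_CUBIC))
E
```

```text
6.2 [ 0.58014647 -0.08033659  0.14971201] [ 1.06048154e-03  7.21268348e-01  6.92654786e-01 -4.39023419e-04] [ 1.13911332 -4.84002956 -1.62666745]
```

View pics/c4.png

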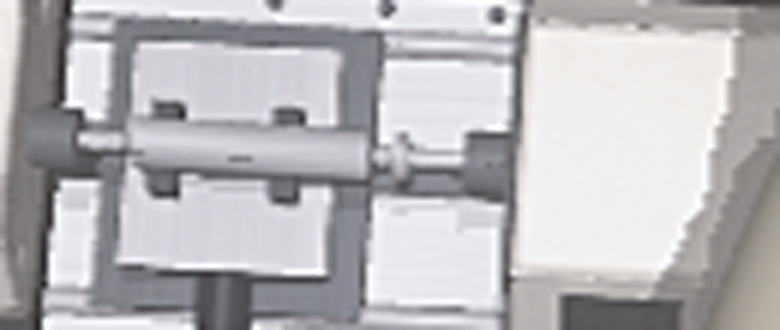

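The bar's left end (u≈201.7) is at or near the anvil. The sleeve end (257.5) is about 40 mm from the bar's right end (241.7), so the spindle isn't pressed yet. I'll advance 8 mm slowly, then compare.

Emit:
carry_out(
  steps=[
    [[0, 0, 0], [0.15, 0, 0], 255],
    [[0, 0, 0], [0.3, 0, 0], 255],
    [[0, 0, 0], [0.45, 0, 0], 255],
    [[0, 0, 0], [0.6, 0, 0], 255],
    [[0, 0, 0], [0.7, 0, 0], 255],
    [[0, 0, 0], [0.8, 0, 0], 255],
    [[0, 0, 0], [0.8, 0, 0], 255],
    [[0, 0, 0], [0.8, 0, 0], 255],
  ],
)

```text
clock: 7.25
tcp_pos: [0.5805, -0.0731, 0.1498]
orientation: [0.002, 0.721, 0.692, -0.001]
wrist_force: [1.4, -6.9, -3.3]
finger_gap: -0.0001
grip_force: 3.7
```

```bash
python3 - <<'E'
from h import *
s=env.get_state();print(s['clock'],s['tcp_pos'],s['wrist_force'])
p,d=snap('top','t5'); o=cv2.imread('pics/t4.png')
f=lambda a:cv2.resize(a[197:235,180:280],None,fx=8,fy=7.5,interpolation=cv2.INTER_CUBIC)
cv2.imwrite('pics/c5.png',np.vstack([f(o),f(p[:,:,::-1])]))
E
```

```text
7.25 [ 0.58053526 -0.07311221  0.14975359] [ 1.42114863 -6.90496652 -3.25101935]
```

View pics/c5.png

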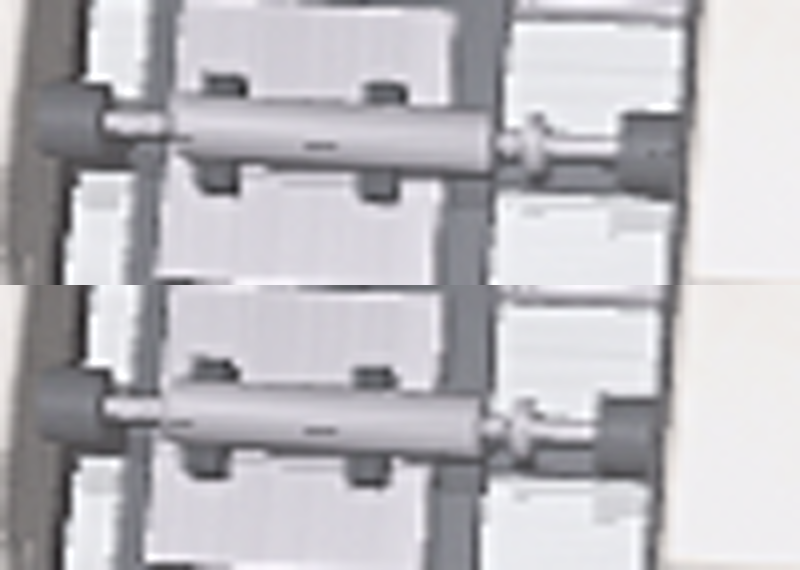

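The sleeve moved from 621 to 598 (7.3 mm) and the bar about 8 px (2.6 mm), so the bar is on the anvil. The gap is now 112/8 px ≈ 36 mm, meaning the spindle is about 4.5 mm in. I need about 7.5 mm more.

Emit:
carry_out(
  steps=[
    [[0, 0, 0], [0.15, 0, 0], 255],
    [[0, 0, 0], [0.3, 0, 0], 255],
    [[0, 0, 0], [0.45, 0, 0], 255],
    [[0, 0, 0], [0.6, 0, 0], 255],
    [[0, 0, 0], [0.7, 0, 0], 255],
    [[0, 0, 0], [0.75, 0, 0], 255],
    [[0, 0, 0], [0.75, 0, 0], 255],
    [[0, 0, 0], [0.75, 0, 0], 255],
  ],
)

```text
clock: 8.3
tcp_pos: [0.5809, -0.066, 0.1498]
orientation: [0.002, 0.722, 0.692, -0.001]
wrist_force: [1.4, -8.9, -2.5]
finger_gap: -0.0003
grip_force: 4.3
```

```bash
python3 - <<'E'
from h import *
s=env.get_state();print(s['clock'],s['tcp_pos'],s['wrist_force'])
p,d=snap('top','t6'); o=cv2.imread('pics/t5.png')
f=lambda a:cv2.resize(a[197:235,180:280],None,fx=8,fy=7.5,interpolation=cv2.INTER_CUBIC)
cv2.imwrite('pics/c6.png',np.vstack([f(o),f(p[:,:,::-1])]))
E
```

```text
8.3 [ 0.58089531 -0.06596665  0.14977021] [ 1.42865591 -8.89398207 -2.47518031]
```

View pics/c6.png

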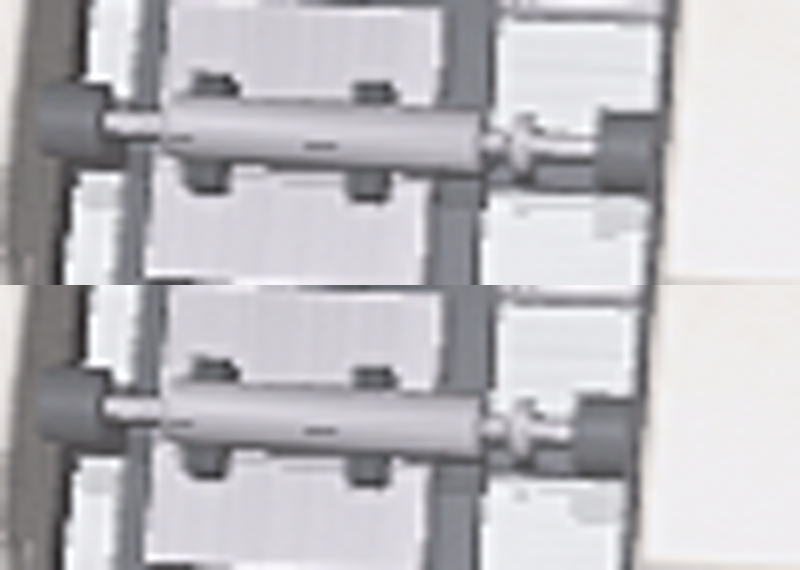

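The bar stayed put and the sleeve end is at 576. The gap is 90/8 px ≈ 28.8 mm, so the spindle is about 11 mm in, which is half-way. I'll withdraw.

Emit:
carry_out(
  steps=[
    [[0, 0, 0], [-0.5, 0, 0], 255],
    [[0, 0, 0], [-2, 0, 0], 255],
    [[0, 0, 0], [-4, 0, 0], 255],
    [[0, 0, 0], [-6, 0, 0], 255],
    [[0, 0, 0], [-8, 0, 0], 255],
    [[0, 0, 0], [-9, 0, -5], 255],
    [[0, 0, 0], [-9, 0, -10], 255],
    [[0, 0, 0], [-9, 0, -10], 255],
  ],
)

```text
clock: 9.35
tcp_pos: [0.5788, -0.1558, 0.2546]
orientation: [0.004, 0.721, 0.693, 0.002]
wrist_force: [0.1, -0.9, -0.6]
finger_gap: 0.0
grip_force: 0.0
```

```bash
python3 - <<'E'
from h import *
s=env.get_state();print(s['clock'],s['tcp_pos'],s['wrist_force'])
p,d=snap('top','t7'); o=cv2.imread('pics/t6.png')
f=lambda a:cv2.resize(a[197:235,180:280],None,fx=8,fy=7.5,interpolation=cv2.INTER_CUBIC)
cv2.imwrite('pics/c7.png',np.vstack([f(o),f(p[:,:,::-1])]))
E
```

```text
9.35 [ 0.57879079 -0.1557527   0.25456455] [ 0.14852371 -0.93604414 -0.63892614]
```

View pics/c7.png

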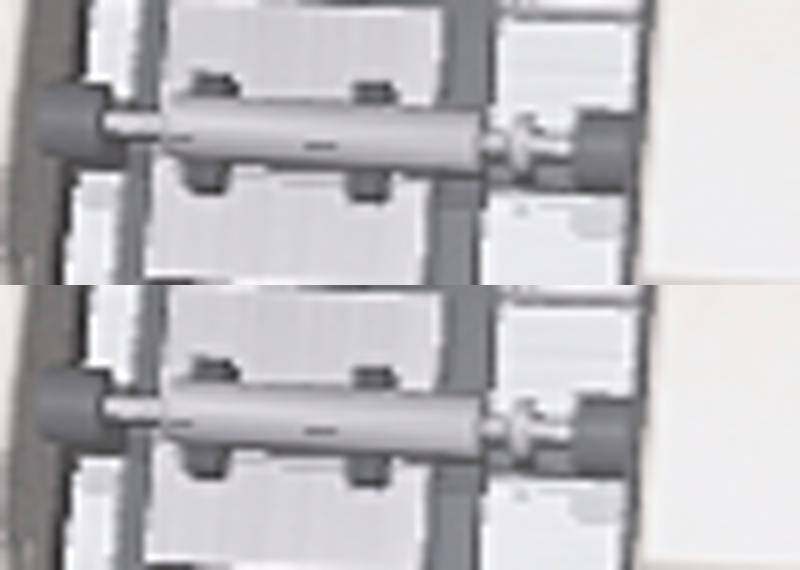

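Nothing shifted after the hand withdrew: the sleeve end is still at 576 and the bar end at 486. The hand is clear, so I'm handing in.

```bash
python3 -c "
from workcell import env
print(env.hand_in())"
```

```text
the job is handed in; nothing more can be done
None
```

The job is handed in at about 9.4 s: the bar rests against the fixed anvil, the camera puts the spindle about 11 mm into its sleeve (half-way is 12 mm), and the carriage stayed put when the hand withdrew; the hand-in returned no verdict.

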